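# Wind down the parcel press and back it off

### The job

Put the loose handwheel fully home on the press's inclined square shaft, and wind it clockwise until you feel the press reach its stop. Then back it off a quarter turn, so that the parcel is not left under pressure, let go and leave the handwheel on the shaft, without disturbing the mug, the tape roll, the small parcel or the bottle.

Things in the scene. Friction and masses are not known exactly. Their poses are not given: they have to be found in the camera images.
- wheel_boss (a point): Centre of the yellow boss (24 x 24 mm, 40 mm tall) of the loose 0.46 kg handwheel, which stands on its hub on the bench, boss up, any yaw. z: the wheel's axis, out of the boss side; x: towards the red handle; x and y square to the flats of boss and socket. Dark rim 144 mm across with four spokes along x and y, 36 to 50 mm below this point; only hub, boss (20 mm up) and handle stand higher
- wheel_socket (a point): Centre of the socket's mouth, on the underside of the handwheel's hub (a flange 68 mm across), 68 mm below wheel_boss; same axes. The socket is 22.4 mm square and 34 mm deep; it fits the shaft in any of four quarter positions, with 1.2 mm of play on each side (about 7 degrees of turning play either way)
- wheel_handle (a point): Middle of the handwheel's red handle, on the rim 65 mm from the wheel's axis, 61.5 mm above wheel_socket's level: a sleeve 22 mm across and 55 mm tall, parallel to the wheel's axis, that spins freely on its pin, so a gripper holding it can follow the circle without turning
- shaft_seat (a point): Centre of the brass shoulder (68 mm across) on the drive shaft, 130 mm above the bench. z: out along the shaft, leaning 32 degrees from vertical, to the robot's right; x, y: square to the flats, turning with the shaft. The steel shaft, 20 mm square, stands 32 mm out, its last 12 mm tapering to 12 mm square. Fully home, the wheel's underside lies flat on the shoulder, wheel_socket on shaft_seat
- shaft (a joint): Turn of the drive shaft in rad: grows clockwise, seen looking down on the shaft's end (negative turn about shaft_seat's z), and lowers the platen. It starts about 1.3 to 2.2 turns short of the hard end stop. Friction (about 0.12 N m) holds it where it is left
- press: Blue press, fixed. Origin on the bench below shaft_seat, z up; the shaft leans to its -y. Low gearbox at y 13 to 99 mm, clear of the wheel. Frame on the +y side: base 25 mm thick (x -60 to 300, y 110 to 420); crossbeam x 90 to 150, y 115 to 415, top 300 mm up, on two columns; platen and wrapped frame (x -15 to 255, y 170 to 360), lower than 140 mm, beneath it
- mug: White mug, 80 mm across, 90 mm tall, handle at its +y side; origin at the centre of its underside. Leave it alone
- tape: Roll of brown packing tape lying flat, 100 mm across, 48 mm tall; origin at the centre of its underside. Leave it alone
- parcel: Small brown parcel, 130 (x) x 110 (y) x 70 mm (tall); origin at the centre of its underside. Leave it alone
- bottle: Tall amber glue bottle standing near the shaft on the robot's side, 70 mm across, 250 mm tall; origin at the centre of its underside. Leave it alone

How it is judged:
On the way, in this order (a step that is already met when the one before it is completed fails the run):
1. the handwheel sits fully home on the shaft (distance between wheel_socket and shaft_seat below 0.006 m and angle between the z axis of wheel_socket and the z axis of shaft_seat, either way round below 0.1 rad), for 0.2 s.
2. with the wheel on the shaft, the shaft is wound clockwise to its stop (value of joint shaft above 15.9 rad and distance between wheel_socket and shaft_seat below 0.015 m), for 0.1 s.
At the end, for the whole second after the job is handed in: The shaft is at rest 1.57 rad (a quarter turn, within 0.5 rad) back from its stop (stop at 16.0, so between 13.93 and 14.93), the handwheel is still fully home on it (wheel_socket within 6 mm of shaft_seat, axes within 0.1 rad) (all of step 1 and value of joint shaft between 13.93 and 14.93 rad and velocity of joint shaft between -0.05 and 0.05 rad/s); the robot touches nothing.
It fails at once if the mug is moved by more than 25 mm or tipped (distance of mug from where it was at the start of the episode above 0.025 m or angle between mug's own z axis and vertical above 0.3 rad).
It fails at once if the tape roll is moved by more than 25 mm or tipped (distance of tape from where it was at the start of the episode above 0.025 m or angle between tape's own z axis and vertical above 0.3 rad).
It fails at once if the small parcel is moved by more than 25 mm (distance of parcel from where it was at the start of the episode above 0.025 m).
It fails at once if the bottle is moved by more than 25 mm or tipped (distance of bottle from where it was at the start of the episode above 0.025 m or angle between bottle's own z axis and vertical above 0.3 rad).
It also fails if it takes over 72 s, if anything falls off the work surface, if the arm or the gripper's body presses on something with over 40 N, if the wrist force passes 120 N, or if a joint passes its speed limit or range.

### The arm

A 6-joint arm with a two-finger parallel gripper is mounted at the origin on the work surface. World frame = base frame: x ahead of the robot, y to its left, z up, the work surface at z = 0. Lengths are in m, angles in rad, forces in N, time in s.
With the tool pointing down it reaches from about 0.3 to 0.775 m from the base axis. Payload 14.6 kg.
Tool frame: the origin (TCP) lies at the very end of the fingers, on their centre line; the grasp point (between the pads) lies 19 mm behind it; z points along the fingers, y is the line along which they close (so a half turn about z gives the same grasp; the last joint's range is limited). The gripper opens to 94 mm and grips with 3 to 60 N. Pads are 16 mm wide; open, the fingers measure 119 mm over their backs; the gripper's body (75 mm by 177 mm) begins 78 mm behind the grasp point.
Start: joints at [-1.398, 0.3, 1.521, -0, 1.321, -0.067], TCP at [0.131, -0.534, 0.205] pointing down, gripper open.
Joint ranges: [-3.03, 3.03], [-0.79, 2.21], [0.23, 2.52], [-1.04, 4.18], [0, 3.07], [-2.55, 2.55]. Speed limits (rad/s): [2.22, 2.22, 2.57, 3.14, 3.14, 3.14].

### API

Orientations are given as [roll, pitch, yaw] about the fixed x, y, z axes, in that order (R = Rz(yaw) Ry(pitch) Rx(roll)).
In Python, from station import ctrl gives the robot as it stands.
- The arm moves only by the shell command python3 -m pendant 'ROWS' [OPENING] [FORCE]. ROWS is JSON, a list of rows, each a list of 2 entries, a list of its own where there are three numbers: the shift along the world's x, y, z in cm, then the turn about the world's z in rad. A call has 1 to 20 rows; each row shifts and turns the commanded pose from where the row before left it; what a row does not reach is not made up. A row lasts 1/12 s, in which the tool goes at most 41.7 mm and 7.16 degrees, less where a joint would pass 70% of its speed; a pose out of reach is approached as far as the arm can. A call is refused whole if a number of a shift passes 4.17 or a number of a turn 0.125, either way. A call with a gripper value outside its range is refused whole. OPENING is the opening, from 0 (shut) to 1 (fully open), set as the call begins (- or left out, the last holds). The fingers move at their own pace and stop on an object; FORCE is the grip in N (left out, the last holds). Time passes only in rows, so rows that do not move let the fingers close. It gives the time, the measured TCP pose, the force, the opening and the grip force at its end, in the units of the state.
- ctrl.get_obs(): the state, without advancing time (a new reading comes with each control period).
- ctrl.camera(name): name is "scene" or "top"; returns a dict with "color" (480x640x3 uint8, red, green, blue), "intrinsics" (3x3 intrinsics, pixels), "k1" (the pictures are not rectified: a ray, as slopes to the right and down, at radius r is drawn at 1 + k1 r^2 times it, then the intrinsics apply), "camera_from_world" (4x4, takes a point from world to camera coordinates). Camera axes: x right, y down, z forward; pixel columns grow to the right and rows downward; lengths in m; the calibration is good to about 2 mm. A picture is of the moment at which its call begins. There is no depth.
- ctrl.hand_in(): hands the job in; it is judged then, once.
The state is a dict: "time_s": time; "qpos": joint angles; "joint_vel": joint speeds; "tau": joint torques, N m; "ee_pos": TCP position; "eef_rot": TCP orientation; "force": force on the tool from outside, world axes, zero at the start; "moment": the same for the moment, N m; "grip_width": finger opening in m; "grip_force": force on a finger pad.
Only numpy, scipy, OpenCV 4.12 (cv2) and the standard library are available. Lean on these libraries where they do the work, as an engineer would, in place of code of your own. Each camera call takes 0.05 s, during which the arm holds its last target. There are 200 camera calls.

## Working session

There is one attempt and no reset: what is moved stays moved. The work goes in short steps, Python scripts to look and compute and a shell command to move; the robot and the scene stay as the last step left them, time stands still between calls to the robot, and variables do not carry over. Pictures are saved under pics/ and viewed, at most 10 in all, crops included, and the job is handed in when it is done.

```bash
mkdir -p pics; ls; python3 - <<'E'
from station import ctrl
import cv2,numpy as np
print(ctrl.get_obs())
for n in("scene","top"):
    c=ctrl.camera(n); cv2.imwrite(f"pics/{n}0.png",c["color"][:,:,::-1]); print(n,c["intrinsics"].tolist(),c["k1"],np.round(c["camera_from_world"],4).tolist())
E
```

```text
pics
{'time_s': 0.0, 'qpos': array([-1.39760883e+00,  3.00471953e-01,  1.52160438e+00,  2.66324060e-05,
        1.32072565e+00, -6.66303326e-02]), 'joint_vel': array([ 3.15085771e-04, -1.69528641e-03, -1.01047683e-03, -9.66948318e-04,
       -6.35837169e-05,  3.37321812e-04]), 'tau': array([ 6.48979003e-04, -5.31810272e+01, -3.52744639e+01,  7.08483020e-02,
        2.43745081e-02, -1.17945287e-04]), 'ee_pos': array([ 0.1305786 , -0.53398681,  0.20487602]), 'eef_rot': array([-3.14038773e+00, -1.06256924e-04,  2.39811157e-01]), 'force': array([ 1.21094542, -0.11503174,  0.37720014]), 'moment': array([0.06168315, 0.01823983, 0.00445758]), 'grip_force': 0.0, 'grip_width': 0.09433592240653489}
scene [[485.8860888802003, 0.0, 317.4017393456837], [0.0, 485.8860888802003, 240.62917765430345], [0.0, 0.0, 1.0]] -0.08982825870919174 [[-0.0286, 0.9995, 0.0105, 0.169], [0.8233, 0.0295, -0.5668, -0.4132], [-0.5669, -0.0076, -0.8238, 1.3704], [0.0, 0.0, 0.0, 1.0]]
top [[535.6812437115506, 0.0, 312.7411875436568], [0.0, 535.6812437115506, 247.2902544143183], [0.0, 0.0, 1.0]] -0.09922382518412036 [[0.015, -0.9999, -0.0081, -0.1643], [-0.9944, -0.0141, -0.1043, 0.5557], [0.1042, 0.0097, -0.9945, 1.232], [0.0, 0.0, 0.0, 1.0]]
```

View pics/scene0.png

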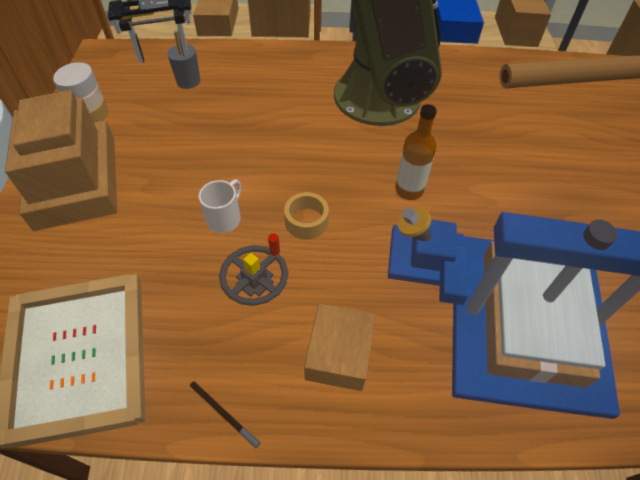

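View pics/top0.png

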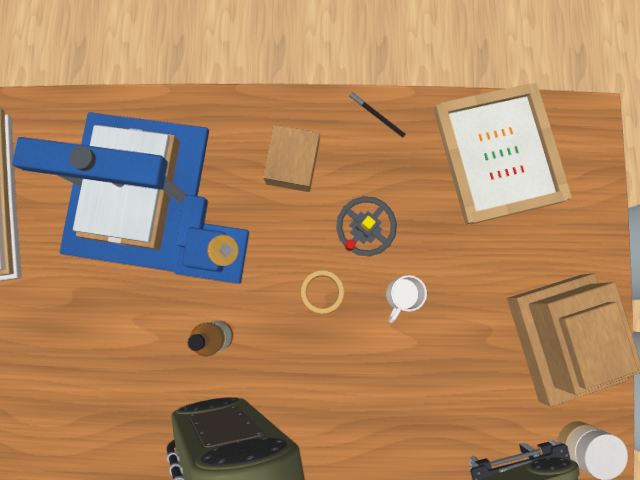

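The scene view shows the wheel (yellow boss at 252,263; handle 274,244), the brass shoulder at 415,222 and the bottle at 416,165. The top view has the boss at 369,222, handle at 350,244, shoulder at 223,250 and bottle base near 222,333. The press is yawed a little.

```bash
cat > h.py <<'E'
import cv2,numpy as np
from station import ctrl
def cam(n): return ctrl.camera(n)
def ray(c,p):
    K=c["intrinsics"]; d=np.array([c["k1"],0,0,0,0.])
    # model is slope*(1+k1 r^2): opencv radial
    s=cv2.undistortPoints(np.array([[p]],float),K,d)[0,0]
    T=c["camera_from_world"]; R=T[:3,:3]
    v=R.T@np.array([s[0],s[1],1]); return -R.T@T[:3,3], v/np.linalg.norm(v)
def plane(c,p,z):
    o,v=ray(c,p); return o+v*(z-o[2])/v[2]
def tri(c1,p1,c2,p2):
    o1,v1=ray(c1,p1);o2,v2=ray(c2,p2)
    t=np.linalg.lstsq(np.c_[v1,-v2],o2-o1,rcond=None)[0]
    a,b=o1+v1*t[0],o2+v2*t[1]; return (a+b)/2,np.linalg.norm(a-b)
def proj(c,P):
    T=c["camera_from_world"]; 
    return cv2.projectPoints(np.atleast_2d(np.array(P,float)),cv2.Rodrigues(T[:3,:3])[0],T[:3,3],c["intrinsics"],np.array([c["k1"],0,0,0,0.]))[0][:,0]
def mask(img,lo,hi,roi):
    h=cv2.cvtColor(img,cv2.COLOR_RGB2HSV); m=cv2.inRange(h,np.array(lo),np.array(hi)); z=np.zeros_like(m); x0,y0,x1,y1=roi; z[y0:y1,x0:x1]=m[y0:y1,x0:x1]; return z
def cen(m):
    k=cv2.moments(m,True); return np.array([k["m10"]/k["m00"],k["m01"]/k["m00"]]),k["m00"]
E
python3 - <<'E'
from h import *
s,t=cam("scene"),cam("top")
# yellow boss, red handle
for nm,lo,hi,rs,rt in [("boss",(24,180,80),(34,255,255),(230,240,275,280),(350,205,390,240)),("red",(0,180,80),(4,255,255),(262,230,285,260),(335,230,362,255)),("brass",(12,120,80),(23,255,255),(395,205,432,238),(205,232,241,268))]:
    a=mask(s["color"],lo,hi,rs);b=mask(t["color"],lo,hi,rt)
    if nm=="brass": # hull
        for m in(a,b):
            p=cv2.findNonZero(m); e=cv2.fitEllipse(cv2.convexHull(p)); print("ell",e)
    ca,na=cen(a);cb,nb=cen(b);print(nm,ca,na,cb,nb,tri(s,ca,t,cb), "rects",cv2.boundingRect(a),cv2.boundingRect(b))
rows=[]
for c,(x,y) in((s,(400,215)),(t,(225,250))):
    rows.append(cv2.resize(c["color"][y-35:y+35,x-45:x+45],None,fx=4.4,fy=4.4,interpolation=cv2.INTER_CUBIC))
for c,(x,y) in((s,(255,262)),(t,(368,226))):
    rows.append(cv2.resize(c["color"][y-35:y+35,x-45:x+45],None,fx=4.4,fy=4.4,interpolation=cv2.INTER_CUBIC))
im=np.vstack([np.hstack(rows[:2]),np.hstack(rows[2:])])[:600,:800]
cv2.imwrite("pics/crop1.png",im[:,:,::-1])
# bottle base, press base corners (z=0.025?) in top
for p in[(240,283),(61,252),(248,229),(88,113),(209,127)]: print(p,plane(t,p,0.025))
print("bottle",plane(t,(222,333),0.1),plane(s,(411,188),0.0))
E
```

```text
boss [251.28571429 263.21632653] 245.0 [367.80487805 222.8699187 ] 123.0 (array([ 0.61238752, -0.28337654,  0.06589139]), np.float64(0.0026471438549876465)) rects (243, 253, 17, 22) (361, 216, 15, 15)
red [273.15909091 238.88636364] 44.0 [349.84210526 244.5       ] 76.0 (array([ 0.56045991, -0.24226285,  0.07865589]), np.float64(0.003680271045606923)) rects (269, 235, 9, 20) (346, 240, 9, 10)
ell ((412.7160949707031, 212.7209930419922), (38.084312438964844, 46.87560272216797), 4.615083694458008)
ell ((222.39930725097656, 249.9104461669922), (29.11424446105957, 30.11469268798828), 4.737948894500732)
brass [413.44823232 219.07954545] 792.0 [221.67605634 249.93133803] 568.0 (array([0.53857591, 0.0376146 , 0.13051758]), np.float64(0.005193788247280258)) rects (395, 205, 37, 31) (208, 235, 30, 31)
(240, 283) [0.4715875 0.0135421 0.025    ]
(61, 252) [0.53830094 0.45330382 0.025     ]
(248, 229) [ 0.59987847 -0.00184744  0.025     ]
(88, 113) [0.88739907 0.40971749 0.025     ]
(209, 127) [0.85018054 0.1016128  0.025     ]
bottle [0.35844456 0.03955918 0.1       ] [0.344252   0.06816025 0.        ]
```

View pics/crop1.png

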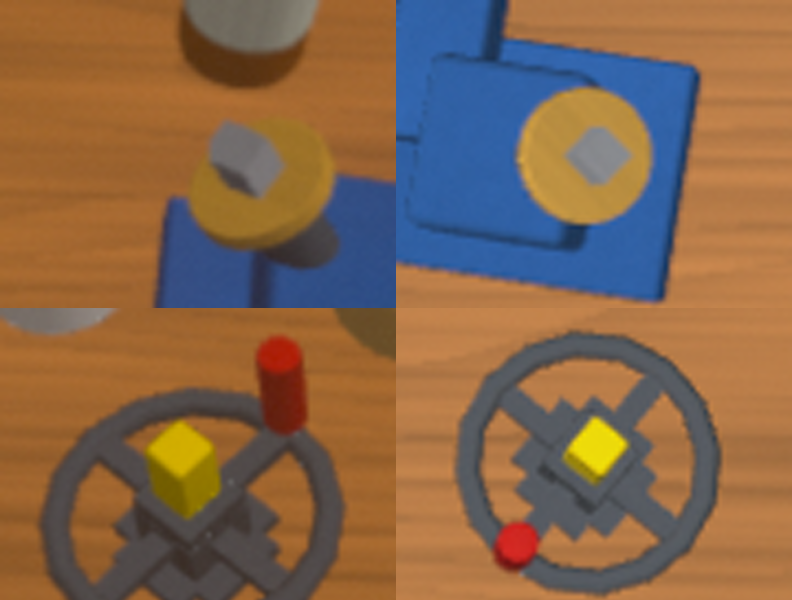

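The crops show the shaft's diamond near 45° to the image in the top view, the boss top at top-view pixel (368.7,222.8), and the handle top at (350.3,245.1).

```bash
python3 - <<'E'
from h import *
s,t=cam("scene"),cam("top")
b=plane(t,(368.7,222.8),.088);r=plane(t,(350.3,245.1),.089);print("boss",b,"handle",r,np.linalg.norm((r-b)[:2]),"yaw",np.arctan2(*(r-b)[1::-1]))
seat=plane(t,(222.4,249.9),.130);print("seat",seat,proj(s,seat))
yaw=-.122;a=np.radians(32)
l=np.array([np.sin(yaw),-np.cos(yaw),0]);n=np.sin(a)*l+np.array([0,0,np.cos(a)])
tip=seat+.032*n;print("n",n,"tip",tip,proj(s,tip),proj(t,tip))
R=[]
for c,(x,y) in((s,(409,220)),(t,(225,250))):
    R.append(cv2.resize(c["color"][y-20:y+20,x-20:x+20],(400,400),interpolation=cv2.INTER_CUBIC))
cv2.imwrite("pics/crop2.png",np.hstack(R)[:,:,::-1])
E
```

```text
boss [ 0.60905568 -0.28200493  0.088     ] handle [ 0.55782239 -0.24084166  0.089     ] 0.06572110909565845 yaw 2.4647528726539587
seat [0.53893123 0.03876201 0.13      ] [[415.32330083 219.35994536]]
n [-0.06448989 -0.52598049  0.8480481 ] tip [0.53686755 0.02193064 0.15713754] [[409.03219169 209.78804511]] [[228.00986383 249.70802029]]
```

View pics/crop2.png

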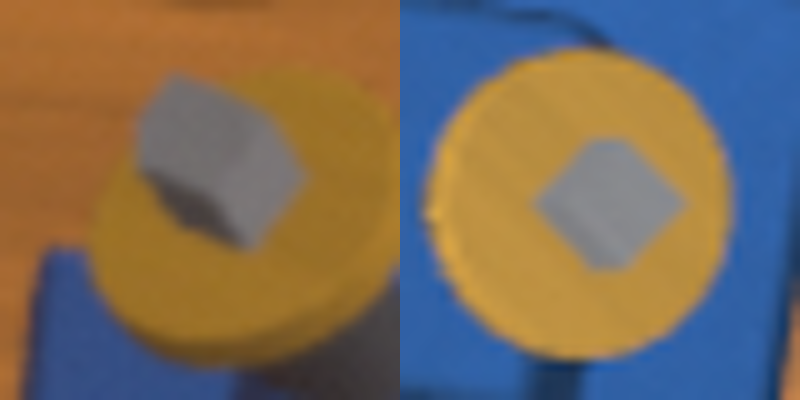

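```bash
python3 -m pendant '[[[0,0,3.3],0],[[0,0,3.3],0],[[2.26,3.1,0.2],0.0347],[[2.26,3.1,0.2],0.0347],[[2.26,3.1,0.2],0.0347],[[2.26,3.1,0.2],0.0347],[[2.26,3.1,0.2],0.0347],[[2.26,3.1,0.2],0.0347],[[2.26,3.1,0],0.0347],[[2.26,3.1,0],0.0347],[[2.26,3.1,0],0.0347],[[2.26,3.1,0],0.0347],[[2.26,3.1,0],0.0347],[[2.26,3.1,0],0.0347],[[2.26,3.1,0],0.0347],[[2.26,3.1,0],0.0347],[[2.26,3.1,0],0.0347],[[2.26,3.1,0],0.0347],[[2.26,3.1,0],0.0347],[[2.26,3.1,0],0.0347]]' 0.43 30; python3 - <<'E'
from h import *
s,t=cam("scene"),cam("top")
print(ctrl.get_obs()["ee_pos"],ctrl.get_obs()["eef_rot"],ctrl.get_obs()["grip_width"])
m=mask(t["color"],(0,0,0),(180,255,40),(185,325,208,355));n=mask(s["color"],(0,0,0),(180,255,40),(415,100,442,125))
print(cen(m),cen(n)); 
print("cap",tri(s,(428,112),t,(197,342)))
E
```

```text
time_s: 1.97
ee_pos: [0.5382, 0.0257, 0.2834]
eef_rot: [3.141, -0.0, 0.866]
force: [0.0, -0.7, -0.3]
grip_width: 0.0406
grip_force: 0.0
[0.53893098 0.02739143 0.28239858] [-3.14022957e+00  3.87348727e-04  8.69784018e-01] 0.040431112912511204Traceback (most recent call last):
  File "<stdin>", line 5, in <module>
  File "h.py", line 22, in cen
    k=cv2.moments(m,True); return np.array([k["m10"]/k["m00"],k["m01"]/k["m00"]]),k["m00"]
                                            ~~~~~~~~^~~~~~~~~
ZeroDivisionError: float division by zero
```

```bash
python3 -m pendant '[[[0,-0.1,-3],0],[[0,0,-3],0],[[0,0,-3],0],[[0,0,-2],0],[[0,0,-1],0],[[0,0,-1],0],[[0,0,-1.0],0],[[0,0,0],0],[[0,0,0],0]]' 0.43 30; python3 - <<'E'
from h import *
c=dict(cam("scene")); t=cam("top")
print("cap",tri(c,(428,112),t,(197,342)))
R=[cv2.resize(i["color"][y-40:y+40,x-40:x+40],(400,400),interpolation=cv2.INTER_CUBIC) for i,x,y in((c,411,205),(t,225,250))]
cv2.imwrite("pics/crop3.png",np.hstack(R)[:,:,::-1])
E
```

```text
time_s: 2.82
ee_pos: [0.5376, 0.0227, 0.1439]
eef_rot: [3.141, -0.0, 0.864]
force: [-0.1, -0.9, -0.3]
grip_width: 0.0406
grip_force: 0.0
cap (array([0.34813905, 0.06301935, 0.24027907]), np.float64(0.0004183030936583261))
```

View pics/crop3.png

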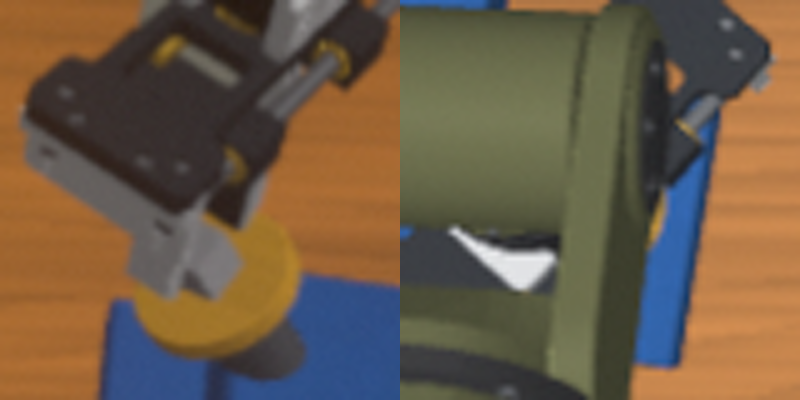

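The left crop shows the fingers straddling the shaft above the brass shoulder. Next I squeeze the shaft and turn it.

```bash
python3 -m pendant '[[[0,0,0],0],[[0,0,0],0],[[0,0,0],0],[[0,0,-0.2],0],[[0,0,0],0],[[0,0,0],0]]' 0 40
```

```text
time_s: 3.42
ee_pos: [0.5372, 0.0233, 0.1434]
eef_rot: [-3.141, -0.001, 0.865]
force: [-11.3, 2.9, 20.0]
grip_width: 0.0201
grip_force: 41.0
```

```bash
python3 -m pendant '[[[0,0,0.2],0.073],[[0,0,0],0.073],[[0,0,0],0.073],[[0,0,0],0.073],[[0,0,0],0.073],[[0,0,0],0.073],[[0,0,0],0.073],[[0,0,0],0.073],[[0,0,0],0],[[0,0,0],0]]' - 40
```

```text
time_s: 4.25
ee_pos: [0.5376, 0.0226, 0.1447]
eef_rot: [3.14, 0.0, 1.448]
force: [-5.5, -1.4, 11.4]
grip_width: 0.0195
grip_force: 37.5
```

```bash
python3 -m pendant '[[[0,0,0],0],[[0,0,0],0],[[0,0,0],0]]' 0 60; python3 -m pendant '[[[0,0,0],0],[[0,0,0],0],[[0,0,3],0],[[0,0,4],0],[[0,0,4],0],[[0,0,4],0],[[0.8,-3.4,0],0.113],[[0.8,-3.4,0],0.113],[[0.8,-3.4,0],0.113],[[0.8,-3.4,0],0.113],[[0.8,-3.4,0],0.113],[[0.8,-3.4,0],0.113],[[0.8,-3.4,0],0.113],[[0.8,-3.4,0],0.113],[[0.8,-3.4,0],0.113],[[0,0,0],0]]' 0.5 30; python3 - <<'E'
from h import *
t=cam("top")
R=[cv2.resize(i["color"][y-h:y+h,x-h:x+h],(400,400),interpolation=cv2.INTER_CUBIC) for i,x,y,h in((t,225,250,20),(t,368,226,40))]
cv2.imwrite("pics/crop4.png",np.hstack(R)[:,:,::-1])
E
```

```text
time_s: 4.5
ee_pos: [0.5376, 0.0226, 0.1447]
eef_rot: [3.14, 0.0, 1.448]
force: [-5.9, -1.3, 10.0]
grip_width: 0.0191
grip_force: 56.7
time_s: 5.83
ee_pos: [0.6092, -0.2885, 0.2913]
eef_rot: [-3.14, -0.002, 2.47]
force: [1.4, -0.2, -0.1]
grip_width: 0.0467
grip_force: 0.0
```

View pics/crop4.png

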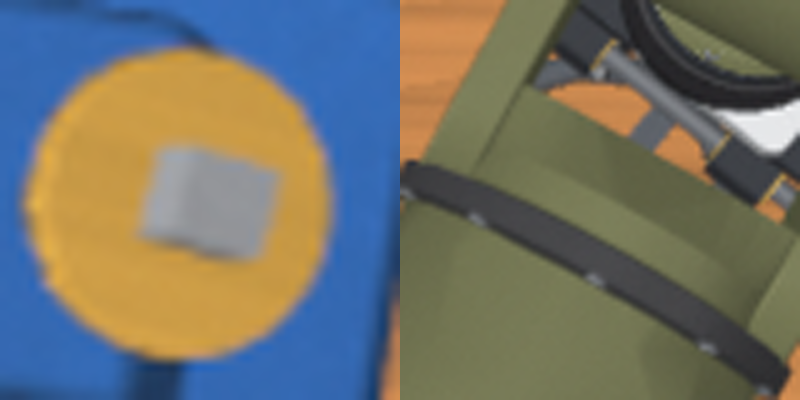

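The left crop shows the shaft's flats now square to the press axes; its base centre is at about (224.3,250.2).

```bash
python3 -m pendant '[[[0,0.2,-4],0],[[0,0.2,-4],0],[[0,0.2,-4],0],[[0,0,-3],0],[[0,0,0],0],[[0,0,0],0]]' 0.5 30;  python3 - <<'E'
from h import *
s=cam("scene");print(ctrl.get_obs()["ee_pos"])
R=[cv2.resize(i["color"][y-40:y+40,x-40:x+40],(500,500),interpolation=cv2.INTER_CUBIC) for i,x,y in((s,255,250),)]
cv2.imwrite("pics/crop5.png",np.hstack(R)[:,:,::-1])
E
```

```text
time_s: 6.38
ee_pos: [0.6093, -0.2764, 0.1435]
eef_rot: [-3.141, -0.002, 2.465]
force: [0.3, 0.6, 1.4]
grip_width: 0.047
grip_force: 0.0
[ 0.61013832 -0.27702573  0.14562258]
```

View pics/crop5.png

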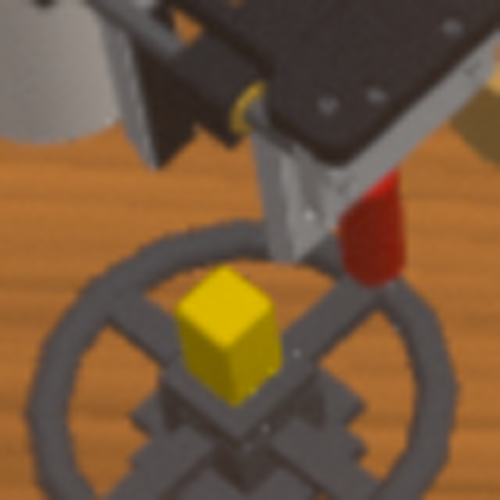

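The fingers are above the boss, with its top centre at scene pixel (250.7,258.5) and the handle clear of both fingers.

```bash
python3 - <<'E'
from h import *
print(plane(cam("scene"),(250.7,258.5),.088))
E
python3 -m pendant '[[[0,-0.25,-2],0],[[0,-0.25,-2],0],[[0,0,-2],0],[[0,0,-2],0],[[0,0,-1],0],[[0,0,0],0],[[0,0,0],0]]' 0.5 30
```

```text
[ 0.61523715 -0.28330296  0.088     ]
time_s: 7.07
ee_pos: [0.6102, -0.2826, 0.0553]
eef_rot: [3.141, 0.002, 2.465]
force: [0.3, -0.6, -0.1]
grip_width: 0.0467
grip_force: 0.0
```

```bash
python3 -m pendant '[[[0.15,0,-0.2],0],[[0,0,0],0],[[0,0,0],0],[[0,0,0],0],[[0,0,0],0],[[0,0,0],0]]' 0 35; python3 -m pendant '[[[0,0,1],0],[[0,0,3],0],[[0,0,4],0],[[0,0,4],0],[[0,0,4],0],[[0,0,4],0],[[0,0,0],0],[[0,0,0],0]]'; python3 - <<'E'
from h import *
s=cam("scene");print(ctrl.get_obs()["ee_pos"],ctrl.get_obs()["moment"])
im=s["color"][100:400,120:520]
cv2.imwrite("pics/crop6.png",cv2.resize(im,(800,600),interpolation=cv2.INTER_CUBIC)[:,:,::-1])
E
```

```text
time_s: 7.57
ee_pos: [0.611, -0.2827, 0.0521]
eef_rot: [-3.141, 0.001, 2.465]
force: [-3.1, -3.4, 4.1]
grip_width: 0.0237
grip_force: 35.0
time_s: 8.23
ee_pos: [0.6114, -0.2821, 0.2537]
eef_rot: [3.141, 0.003, 2.466]
force: [-0.3, 0.2, -6.0]
grip_width: 0.0241
grip_force: 35.0
[ 0.61072578 -0.281869    0.25087628] [-0.02030729 -0.12117081 -0.00731483]
```

View pics/crop6.png

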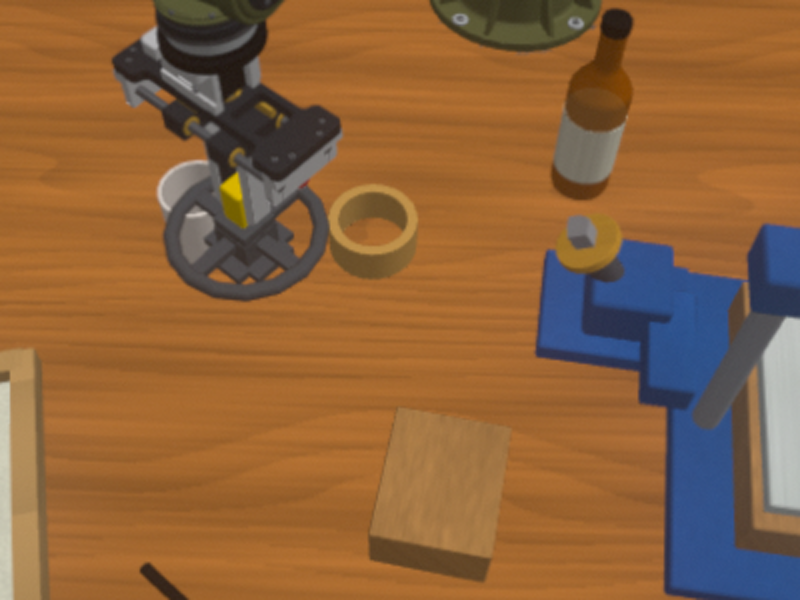

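```bash
python3 -m pendant '[[[-0.5,2.0,0],-0.113],[[-0.6,2.5,0],-0.113],[[-0.6,2.5,0],-0.113],[[-0.6,2.5,0],-0.113],[[-0.6,2.5,0],-0.113],[[-0.6,2.5,0],-0.113],[[-0.6,2.5,0],-0.113],[[-0.6,2.5,0],-0.113],[[-0.6,2.5,0],-0.113],[[-0.6,2.5,0],0],[[-0.6,2.0,0],0],[[-0.6,2.0,0],0],[[-0.6,1.5,-0.5],0],[[-0.45,0.8,-1.0],0],[[0,0,0],0],[[0,0,0],0],[[0,0,0],0]]'
```

```text
time_s: 9.7
ee_pos: [0.5294, 0.0253, 0.2359]
eef_rot: [-3.14, 0.0, 1.448]
force: [1.2, -0.5, -4.5]
grip_width: 0.0238
grip_force: 35.0
```

```bash
python3 -m pendant '[[[0.7,-0.4,-0.8],0],[[0,0,-0.8],0],[[0,0,-0.6],0],[[0,0,-0.5],0],[[0,0,-0.5],0],[[0,0,0],0],[[0,0,0],0]]'
```

```text
time_s: 10.28
ee_pos: [0.5364, 0.0219, 0.2043]
eef_rot: [-3.142, -0.0, 1.448]
force: [0.4, 0.8, -6.2]
grip_width: 0.0236
grip_force: 35.0
```

```bash
python3 -m pendant '[[[-0.03,-0.36,-0.06],0],[[-0.03,-0.36,-0.06],0],[[-0.03,-0.36,-0.06],0],[[-0.03,-0.36,-0.06],0],[[-0.03,-0.36,-0.06],0],[[-0.03,-0.36,-0.06],0],[[0,0,0],0]]'; python3 -m pendant '[[[-0.03,-0.27,-0.12],0],[[-0.03,-0.27,-0.12],0],[[-0.03,-0.27,-0.12],0],[[-0.03,-0.27,-0.12],0],[[-0.03,-0.27,-0.12],0],[[-0.03,-0.27,-0.12],0],[[0,0,0],0],[[0,0,0],0]]';python3 - <<'E'
from h import *
s=cam("scene")
cv2.imwrite("pics/crop7.png",cv2.resize(s["color"][160:280,340:500],(800,600),interpolation=cv2.INTER_CUBIC)[:,:,::-1])
E
```

```text
time_s: 10.87
ee_pos: [0.5346, 0.0006, 0.2012]
eef_rot: [3.141, -0.002, 1.449]
force: [-1.4, 5.9, -1.4]
grip_width: 0.0239
grip_force: 35.0
time_s: 11.53
ee_pos: [0.5328, -0.0155, 0.1941]
eef_rot: [3.141, -0.001, 1.449]
force: [-1.8, 4.0, -0.2]
grip_width: 0.0236
grip_force: 35.0
```

View pics/crop7.png

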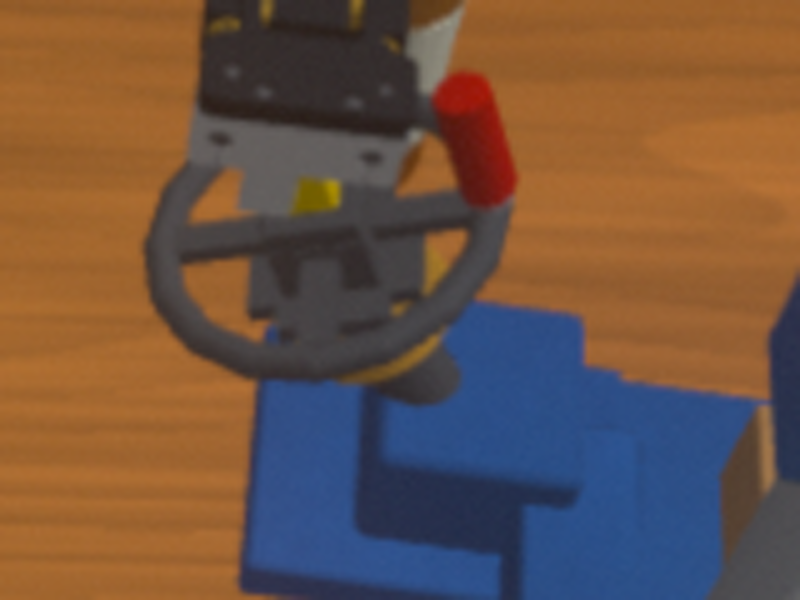

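The wheel has tipped over the shaft, parallel to it, with the handle uphill.

```bash
python3 -m pendant '[[[0.01,0.114,-0.19],0],[[0.01,0.114,-0.19],0],[[0.01,0.114,-0.19],0],[[0.01,0.114,-0.19],0],[[0,0,0],0]]'; python3 -m pendant '[[[0.01,0.114,-0.19],0],[[0.01,0.114,-0.19],0],[[0.01,0.114,-0.19],0],[[0.01,0.114,-0.19],0],[[0,0,0],0]]'
```

```text
time_s: 12.0
ee_pos: [0.5335, -0.0109, 0.1863]
eef_rot: [3.141, -0.001, 1.449]
force: [1.5, 6.8, 1.4]
grip_width: 0.0238
grip_force: 35.0
time_s: 12.42
ee_pos: [0.534, -0.0069, 0.1787]
eef_rot: [3.14, 0.0, 1.448]
force: [1.5, 3.2, 4.1]
grip_width: 0.0237
grip_force: 35.0
```

```bash
python3 -m pendant '[[[0,0.114,-0.19],0],[[0,0.114,-0.19],0],[[0,0.114,-0.19],0],[[0,0.114,-0.19],0],[[0,0,0],0]]';  python3 -m pendant '[[[0,0.114,-0.19],0],[[0,0,0],0],[[0,0,0],0]]'
```

```text
time_s: 12.83
ee_pos: [0.5343, -0.005, 0.1727]
eef_rot: [3.138, 0.005, 1.447]
force: [-5.6, -16.4, 19.6]
grip_width: 0.0238
grip_force: 35.0
time_s: 13.08
ee_pos: [0.5344, -0.004, 0.171]
eef_rot: [3.138, 0.005, 1.447]
force: [-4.8, -17.4, 20.1]
grip_width: 0.0236
grip_force: 35.0
```

```bash
python3 -m pendant '[[[0,0.114,-0.19],0],[[0,0.05,-0.09],0],[[0,0,0],0]]';  python3 -m pendant '[[[0,0,0],0],[[0,0,0],0],[[0,0,0],0],[[0,0,2],0],[[0,0,4],0],[[0,0,4],0],[[0,0,4],0],[[0,-3,2],0],[[-0,-4,0],0],[[-0,-4,0],0],[[0,-4,0],0],[[0,-3,0],0]]' 0.45; python3 - <<'E'
from h import *
s,t=cam("scene"),cam("top")
R=[cv2.resize(i["color"][y-30:y+30,x-30:x+30],(400,400),interpolation=cv2.INTER_CUBIC) for i,x,y in((s,410,205),(t,230,250))]
cv2.imwrite("pics/crop8.png",np.hstack(R)[:,:,::-1])
E
```

```text
time_s: 13.33
ee_pos: [0.5345, -0.0025, 0.1683]
eef_rot: [3.137, 0.005, 1.447]
force: [-5.1, -18.3, 20.4]
grip_width: 0.0239
grip_force: 36.6
time_s: 14.33
ee_pos: [0.533, -0.1827, 0.3255]
eef_rot: [-3.141, 0.001, 1.447]
force: [0.8, 0.5, -0.5]
grip_width: 0.0423
grip_force: 0.0
```

View pics/crop8.png

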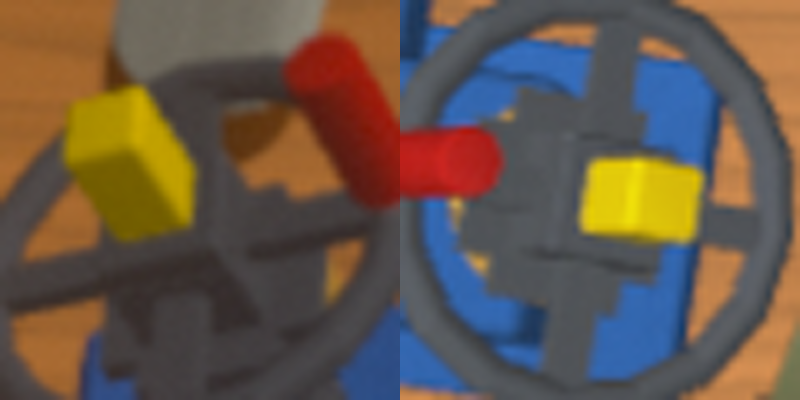

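The wheel is on the shaft. Boss top is at scene (395.8,193.3) and top (240,250); handle top is at scene (429,184.5) and top (210.5,244).

```bash
python3 - <<'E'
from h import *
s,t=cam("scene"),cam("top")
print(tri(s,(395.8,193.3),t,(240,250)),"exp .5328 -.0111 .2046"); print(tri(s,(429,184.5),t,(210.5,244)),"exp .539 .043 .240")
for P in ([.5328,-.0111,.2046],[.539,.043,.240]): print(proj(s,P),proj(t,P))
E
```

```text
(array([ 0.53246235, -0.00969642,  0.1997139 ]), np.float64(0.0003053955298225982)) exp .5328 -.0111 .2046
(array([0.5400366 , 0.04433523, 0.23591663]), np.float64(0.0011069601120517506)) exp .539 .043 .240
[[395.34807493 191.71939879]] [[240.27370526 249.59859838]]
[[428.33321435 182.54898201]] [[210.46248765 244.26942245]]
```

```bash
python3 -m pendant '[[[0.1,3.8,0],0],[[0.1,4,0],0],[[0.1,4,0],0],[[0.1,4,0],0],[[0.1,4,0],0],[[0.1,3,0],0],[[0.1,1.5,0],0],[[0,0,-2],0],[[0,0,-2.5],0],[[0,0,-2],0],[[0,0,0],0],[[0,0,0],0],[[0,0,0],0]]' 0.45 35
```

```text
time_s: 15.62
ee_pos: [0.5409, 0.064, 0.2627]
eef_rot: [3.14, -0.0, 1.449]
force: [-0.3, -0.4, 1.1]
grip_width: 0.0422
grip_force: 0.0
```

```bash
python3 -m pendant '[[[0,-0.64,0],0],[[0,0,-2],0],[[0,0,-2],0],[[0,0,-1.5],0],[[0,0,-0.7],0],[[0,0,0],0]]' 0.45 35;  python3 -m pendant '[[[0,0,0],0],[[0,0,0],0],[[0,0,0],0],[[0,0,0],0],[[0,0,0],0]]' 0 25
```

```text
time_s: 16.12
ee_pos: [0.5404, 0.0567, 0.1987]
eef_rot: [-3.141, 0.0, 1.448]
force: [0.3, 0.6, 0.3]
grip_width: 0.0424
grip_force: 0.0
time_s: 16.53
ee_pos: [0.541, 0.057, 0.2001]
eef_rot: [3.14, -0.0, 1.448]
force: [0.0, -0.2, 5.2]
grip_width: 0.021
grip_force: 25.0
```

```bash
python3 - <<'E'
import numpy as np
u=np.array([.1035,.842,.53]);e=np.array([.9925,-.1219,0])
f=np.radians(np.arange(0,181,10))
p=6.5*(np.cos(f)[:,None]*u+np.sin(f)[:,None]*e)
q=np.round(p,2);print((np.diff(q,axis=0).round(2)).tolist())
E
```

```text
[[1.11, -0.22, -0.05], [1.06, -0.38, -0.15], [0.97, -0.53, -0.26], [0.85, -0.66, -0.34], [0.71, -0.77, -0.43], [0.55, -0.86, -0.49], [0.37, -0.92, -0.54], [0.18, -0.96, -0.58], [-0.02, -0.96, -0.6], [-0.21, -0.94, -0.6], [-0.41, -0.89, -0.58], [-0.58, -0.8, -0.54], [-0.74, -0.7, -0.49], [-0.88, -0.58, -0.43], [-0.99, -0.44, -0.34], [-1.07, -0.27, -0.26], [-1.11, -0.12, -0.15], [-1.13, 0.06, -0.05]]
```

```bash
python3 -m pendant '[[[1.11,-0.22,-0.05],0],[[1.06,-0.38,-0.15],0],[[0.97,-0.53,-0.26],0],[[0.85,-0.66,-0.34],0]]'; python3 -m pendant '[[[0.71,-0.77,-0.43],0],[[0.55,-0.86,-0.49],0],[[0.37,-0.92,-0.54],0],[[0.18,-0.96,-0.58],0],[[-0.02,-0.96,-0.6],0]]'
```

```text
time_s: 16.87
ee_pos: [0.5815, 0.0389, 0.1921]
eef_rot: [3.14, 0.0, 1.449]
force: [-1.8, -1.8, 6.3]
grip_width: 0.0213
grip_force: 25.0
time_s: 17.28
ee_pos: [0.5991, -0.0063, 0.1653]
eef_rot: [3.14, 0.0, 1.448]
force: [-1.4, -1.9, 5.6]
grip_width: 0.0215
grip_force: 25.0
```

```bash
python3 -m pendant '[[[-0.21,-0.94,-0.6],0],[[-0.41,-0.89,-0.58],0],[[-0.58,-0.8,-0.54],0],[[-0.74,-0.7,-0.49],0],[[-0.88,-0.58,-0.43],0],[[-0.99,-0.44,-0.34],0],[[-1.07,-0.27,-0.26],0],[[-1.11,-0.12,-0.15],0],[[-1.13,0.06,-0.05],0]]'; python3 -m pendant '[[[-1.11,0.22,0.05],0],[[-1.06,0.38,0.15],0],[[-0.97,0.53,0.26],0],[[-0.85,0.66,0.34],0],[[-0.71,0.77,0.43],0],[[-0.55,0.86,0.49],0],[[-0.37,0.92,0.54],0],[[-0.18,0.96,0.58],0],[[0.02,0.96,0.6],0]]'
```

```text
time_s: 18.03
ee_pos: [0.5273, -0.0529, 0.1307]
eef_rot: [3.14, -0.0, 1.448]
force: [2.9, 1.6, 3.7]
grip_width: 0.0212
grip_force: 25.0
time_s: 18.78
ee_pos: [0.4697, 0.0106, 0.1655]
eef_rot: [3.14, 0.0, 1.448]
force: [9.6, -3.3, -3.8]
grip_width: 0.0211
grip_force: 25.0
```

```bash
python3 -m pendant '[[[0.26,0.94,0.6],0],[[0.46,0.89,0.58],0],[[0.58,0.8,0.54],0],[[0.74,0.7,0.49],0],[[0.88,0.58,0.43],0],[[0.99,0.44,0.34],0],[[1.07,0.27,0.26],0],[[1.11,0.12,0.15],0],[[1.13,-0.06,0.05],0]]'; python3 -m pendant '[[[1.11,-0.22,-0.05],0],[[1.06,-0.38,-0.15],0],[[0.97,-0.53,-0.26],0],[[0.85,-0.66,-0.34],0],[[0.71,-0.77,-0.43],0],[[0.55,-0.86,-0.49],0]]'
```

```text
time_s: 19.53
ee_pos: [0.5422, 0.0575, 0.2003]
eef_rot: [3.141, 0.0, 1.449]
force: [-2.8, -2.5, 4.5]
grip_width: 0.0214
grip_force: 25.0
time_s: 20.03
ee_pos: [0.5947, 0.0225, 0.1828]
eef_rot: [3.141, 0.001, 1.449]
force: [-4.5, -4.3, 7.1]
grip_width: 0.0214
grip_force: 25.0
```

```bash
python3 -m pendant '[[[0.37,-0.92,-0.54],0],[[0.18,-0.96,-0.58],0],[[-0.02,-0.96,-0.6],0]]'; python3 -m pendant '[[[-0.21,-0.94,-0.6],0],[[-0.41,-0.89,-0.58],0]]'; python3 -m pendant '[[[-0.58,-0.8,-0.54],0],[[-0.74,-0.7,-0.49],0]]'
```

```text
time_s: 20.28
ee_pos: [0.5996, -0.006, 0.1653]
eef_rot: [-3.141, 0.001, 1.449]
force: [-6.1, -2.7, 8.8]
grip_width: 0.0215
grip_force: 25.0
time_s: 20.45
ee_pos: [0.5933, -0.0242, 0.1535]
eef_rot: [-3.141, 0.0, 1.449]
force: [-6.0, 0.0, 9.4]
grip_width: 0.0216
grip_force: 25.0
time_s: 20.62
ee_pos: [0.5801, -0.0391, 0.1433]
eef_rot: [3.141, -0.0, 1.448]
force: [-2.2, 0.9, 8.6]
grip_width: 0.0216
grip_force: 25.0
```

```bash
python3 -m pendant '[[[-0.88,-0.58,-0.43],0],[[-0.99,-0.44,-0.34],0]]'
```

```text
time_s: 20.78
ee_pos: [0.5614, -0.0491, 0.1355]
eef_rot: [3.141, -0.0, 1.448]
force: [0.1, 1.7, 7.5]
grip_width: 0.0215
grip_force: 25.0
```

Now at 1 turn + 150°. I'll continue in short calls, watching for the stop.

```bash
python3 -m pendant '[[[-1.07,-0.27,-0.26],0],[[-1.11,-0.12,-0.15],0]]'; python3 -m pendant '[[[-1.13,0.06,-0.05],0],[[-1.11,0.22,0.05],0]]'
```

```text
time_s: 20.95
ee_pos: [0.5397, -0.053, 0.1314]
eef_rot: [3.141, -0.0, 1.448]
force: [2.4, 2.5, 5.2]
grip_width: 0.0211
grip_force: 25.0
time_s: 21.12
ee_pos: [0.5172, -0.0502, 0.1314]
eef_rot: [3.141, 0.0, 1.448]
force: [2.4, 0.2, 3.8]
grip_width: 0.0213
grip_force: 25.0
```

```bash
python3 -m pendant '[[[-1.06,0.38,0.15],0],[[-0.97,0.53,0.26],0]]';python3 -m pendant '[[[-0.85,0.66,0.34],0]]'
```

```text
time_s: 21.28
ee_pos: [0.4974, -0.0414, 0.1356]
eef_rot: [3.139, 0.001, 1.448]
force: [27.3, -14.4, -3.0]
grip_width: 0.0219
grip_force: 25.1
time_s: 21.37
ee_pos: [0.4931, -0.035, 0.1403]
eef_rot: [3.127, 0.0, 1.448]
force: [51.2, -1.2, -16.3]
grip_width: 0.0255
grip_force: 24.7
```

```bash
python3 -m pendant '[[[0.85,-0.66,-0.34],0],[[0,0,0],0],[[0,0,0],0],[[0,0,0],0]]'
```

```text
time_s: 21.7
ee_pos: [0.4999, -0.0394, 0.1367]
eef_rot: [3.134, -0.003, 1.449]
force: [17.7, 12.2, 3.2]
grip_width: 0.0215
grip_force: 25.0
```

The stop was felt at a handle angle of about 209° and held for 0.3 s. Next, back off about 104°: a quarter turn plus the socket play.

```bash
python3 -m pendant '[[[0.97,-0.53,-0.26],0],[[1.06,-0.38,-0.15],0],[[1.11,-0.22,-0.05],0],[[1.13,-0.06,0.05],0],[[1.11,0.12,0.15],0],[[1.07,0.27,0.26],0],[[0.99,0.44,0.34],0],[[0.88,0.58,0.43],0],[[0.74,0.7,0.49],0],[[0.58,0.8,0.54],0],[[0.2,0.44,0.29],0],[[0,0,0],0],[[0,0,0],0]]'
```

```text
time_s: 22.78
ee_pos: [0.5956, -0.0193, 0.1569]
eef_rot: [3.141, 0.001, 1.449]
force: [-2.5, -3.2, 8.1]
grip_width: 0.0215
grip_force: 25.1
```

```bash
python3 -m pendant '[[[0,0,0],0],[[0,0,0],0],[[0,0,0],0],[[0,0,0],0],[[0,0,2],0],[[0,0,4],0],[[0,0,4],0],[[0,0,4],0],[[0,-2,2],0],[[0,-4,0],0],[[0,-4,0],0],[[0,-4,0],0],[[0,-4,0],0],[[0,-4,0],0],[[0,0,0],0],[[0,0,0],0],[[0,0,0],0]]' 0.45; python3 - <<'E'
from h import *
s,t=cam("scene"),cam("top")
S=np.array([.5385,.0352,.130]);n=np.array([-.0645,-.526,.848]);u=np.array([.1035,.842,.53]);e=np.array([.9925,-.1219,0])
def blob(c,lo,hi,P):
    x,y=proj(c,P)[0].astype(int); m=mask(c["color"],lo,hi,(x-28,y-28,x+28,y+28)); return cen(m)
B=S+.068*n; f=np.radians(105); H=S+.0615*n+.065*(np.cos(f)*u+np.sin(f)*e)
for nm,lo,hi,P in(("boss",(24,180,80),(34,255,255),B),("red",(0,180,80),(4,255,255),H)):
    a,b=blob(s,lo,hi,P),blob(t,lo,hi,P);q,g=tri(s,a[0],t,b[0]);print(nm,a,b,q,g,"exp",P)
    if nm=="red":
        r=q-S; print("phi",np.degrees(np.arctan2(r@e,r@u)),"along n",r@n,np.hypot(r@e,r@u))
    else: r=q-S; print("n",r@n,"u",r@u,"e",r@e)
o=ctrl.get_obs();print(o["time_s"],o["ee_pos"],o["force"])
E
```

```text
time_s: 24.2
ee_pos: [0.5953, -0.239, 0.3156]
eef_rot: [-3.141, -0.0, 1.448]
force: [0.5, 0.7, -0.5]
grip_width: 0.0422
grip_force: 0.0
boss (array([399.1595092 , 199.18404908]), 326.0) (array([235.99009901, 249.54950495]), 202.0) [ 5.34587870e-01 -3.63696051e-04  1.85536417e-01] 0.0018453994972208317 exp [ 0.534114 -0.000568  0.187664]
n 0.06605371810212181 u -0.0009152365099136611 e 0.0004524256856463899
red (array([388.04961832, 228.90458015]), 262.0) (array([248.54362416, 221.89932886]), 149.0) [ 0.59468006 -0.02292245  0.17161464] 0.0018522738532312194 exp [ 0.59510633 -0.01896768  0.17323568]
phi 108.53398383556 along n 0.06223800555900806 0.06628150706343493
24.3 [ 0.59546982 -0.23817353  0.31604714] [-0.41690105 -0.05833231 -0.48173539]
```

```bash
python3 -c "
from station import ctrl
print(ctrl.hand_in())"
```

```text
the job is handed in; nothing more can be done
None
```

The handwheel is fully home on the shaft; I wound it clockwise to the felt stop, backed it off about a quarter turn, let go and handed the job in at about 24 s. The last camera check agreed with this, but the hand-in returned no verdict, and I did not re-measure the mug, tape roll, parcel or bottle.

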